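# Seat the proud knob on a decade resistance box

## Robot

A 6-joint arm with a two-finger parallel gripper is mounted at the origin on the work surface. World frame = base frame: x ahead of the robot, y to its left, z up, the work surface at z = 0. Lengths are in m, angles in rad, forces in N, time in s.
With the tool pointing down it reaches from about 0.375 to 0.925 m from the base axis. Payload 5.7 kg.
Tool frame: the origin (TCP) lies on the front face of the gripper's body, between the roots of the fingers; the fingertips stand 73 mm ahead of it and the grasp point (between the pads) lies 54 mm ahead of it (ctrl.nose_length is the distance from the TCP to the fingertips, in m); z points along the fingers, y is the direction in which the jaws open and shut (so a half turn about z gives the same grasp; the last joint's range is limited). The gripper opens to 85 mm and grips with 20 to 120 N. Pads are 22 mm wide; open, the fingers measure 114 mm over their backs; the gripper's body (76 mm by 85 mm) begins 54 mm behind the grasp point. The pads swing forward as they close: fully open they stand 13 mm farther back than shut.
Start: joints at [1.03, 0.359, 1.51, -0, 1.272, -0.115], TCP at [0.248, 0.546, 0.304] pointing down, gripper open.
Joint ranges: [-2.97, 2.97], [-1.01, 2.36], [0.21, 2.38], [-0.96, 4.11], [0.2, 2.71], [-2.98, 2.98]. Speed limits (rad/s): [2.39, 2.39, 3.14, 3.14, 3.14, 3.14].

## Interface

Orientations are given as [roll, pitch, yaw] about the fixed x, y, z axes, in that order (R = Rz(yaw) Ry(pitch) Rx(roll)).
In Python, from cell import ctrl, cams gives the robot as it stands. The module is installed in compiled form; this text tells all that it offers.
- The arm moves only by the shell command python3 -m pendant 'ROWS' [OPENING] [FORCE]. ROWS is JSON, one flat list of numbers, 6 for each row, row after row: the shift along the tool's x, y, z in cm, then the turn, a rotation vector about the tool's x, y, z in degrees. In form: [dx, dy, dz, ax, ay, az, dx, dy, dz, ax, ay, az, ...]. A call has 1 to 8 rows; each row shifts and turns the commanded pose from where the row before left it, along the tool's axes as they then stand; what a row does not reach is not made up. A row lasts 1/10 s, in which the tool goes at most 50 mm and 8.59 degrees, less where a joint would pass 70% of its speed; a pose out of reach is approached as far as the arm can. A call is refused whole if a number of a shift passes 5 or a number of a turn 8.59, either way. A call with a gripper value outside its range is refused whole. OPENING is the finger opening in cm, from 0 to 8.54, set as the call begins (- or left out, the last holds). The fingers move at their own pace and stop on an object; FORCE is the grip in N (left out, the last holds). Time passes only in rows, so rows that do not move let the fingers close. It gives the time, the measured TCP pose, the force and the opening at its end, in the units of the state.
- ctrl.state(): the state, without advancing time (a new reading comes with each control period).
- cams.read_camera(name): name is "scene" or "top" or "wrist"; returns the picture (480x640x3 uint8, blue, green, red); there is no depth.
- cams.camera_model(name): a dict with "intrinsics" (3x3 intrinsics, pixels), "k1" (the pictures are not rectified: a ray, as slopes to the right and down, at radius r is drawn at 1 + k1 r^2 times it, then the intrinsics apply), "R" (3x3) and "t" (3): a world point X has camera coordinates R X + t. Camera axes: x right, y down, z forward; pixel columns grow to the right and rows downward; lengths in m; the calibration is good to about 2 mm. A picture is of the moment at which its call begins: read the wrist's pose just before it. camera_model takes no time and is no camera call; for the wrist camera it gives the pose at the moment of the call.
- ctrl.close_job(): hands the job in, once; it reports no verdict.
The state is a dict: "t": time; "joints": joint angles; "joint_vel": joint speeds; "joint_torque": joint torques, N m; "tcp_pos": TCP position; "eef_rot": TCP orientation; "ft_force": force on the tool from outside, world axes, zero at the start; "ft_torque": the same for the moment, N m; "gripper_width": finger opening in m.
Only numpy, scipy, OpenCV 4.12 (cv2) and the standard library are available. Lean on these libraries where they do the work, as an engineer would, in place of code of your own. Each camera call takes 0.05 s, during which the arm holds its last target. There are 200 camera calls.

## Task

One of the three black knobs on top of the decade resistance box stands proud of the panel because its key slots are not over the keys of its spindle. Turn that knob clockwise (seen from above) while pressing it down, until it drops fully home and sits as low as its two neighbours, then let go of it. Leave the other two knobs at their settings.

Things in the scene. Friction and masses are not known exactly. Their poses are not given: they have to be found in the camera images.
- knob_grip (a point): Proud knob: black, round, loose on its spindle, anywhere in the row; 40 mm tall, 56-112 g, upper half (grip band) 40 mm diameter, lower 37. Point: on its axis, mid grip band, 30 mm above its underside; z up, x along its white line (no guide to the keys). It starts 9 mm high, resting on hidden keys. Turned clockwise it can drop after 15 to 40 degrees, for about 20 degrees; a few newtons push it down.
- decade: Resistance box: grey, heavy, does not move, 130 mm (its x) by 340 mm (its y) by 75 mm high, aluminium panel on top; origin at the centre of its underside. Three knobs in a row along its y at -100, 0 and +100 mm, on its centre line. The proud knob's point is 114 mm above this origin at the start, 105 once home; once home, the keys let it turn only some 10 degrees either way.
- dial_a_mark (a point): outer end of the white line on one of the other two knobs: same size and look, already home (top 40 mm above the panel), turns on a vertical axis with light friction. This point is on its top face, 15 mm from its axis; x points from the axis outwards along the line.
- dial_b_mark (a point): the same point on the third knob, also home.

How it is judged:
By the outcome, as a careful person would: the job done as asked, in the order asked, and still so for the second after the job is handed in, with the robot touching nothing.
It also fails if it takes over 32 s, if anything falls off the work surface, if the arm or the gripper's body presses on something with over 40 N, if the wrist force passes 120 N, or if a joint passes its speed limit or range.

## Working session

There is one attempt and no reset: what is moved stays moved. The work goes in short steps, Python scripts to look and compute and a shell command to move; the robot and the scene stay as the last step left them, time stands still between calls to the robot, and variables do not carry over. Pictures are saved under pics/ and viewed, about 8 in all and at most 12, crops included, and the job is handed in when it is done.

```bash
mkdir -p pics; cat > h.py <<'E'
import numpy as np, cv2
from cell import ctrl, cams
def ray(m,uv):
    K=np.array(m["intrinsics"]);p=cv2.undistortPoints(np.array([[uv]],float),K,np.array([m["k1"],0,0,0.]))[0,0]
    R=np.array(m["R"]);t=np.array(m["t"]); return -R.T@t, R.T@np.array([p[0],p[1],1])
def atz(m,uv,z):
    o,d=ray(m,uv); return o+d*(z-o[2])/d[2]
def px(m,X):
    R=np.array(m["R"]);c=R@np.array(X)+np.array(m["t"]);s=c[:2]/c[2];s=s*(1+m["k1"]*s@s);K=np.array(m["intrinsics"]);return (K@[s[0],s[1],1])[:2]
E
python3 - <<'E'
from h import *
s=ctrl.state();print(s)
a=cams.read_camera("top");b=cams.read_camera("scene")
cv2.imwrite("pics/top.png",a);cv2.imwrite("pics/scene.png",b)
for n in("top","scene"):
    m=cams.camera_model(n);print(n,m)
E
```

```text
{'t': 0.0, 'joints': array([ 1.02990399e+00,  3.59496513e-01,  1.51144857e+00,  1.70185537e-06,
        1.27250787e+00, -1.15098646e-01]), 'joint_vel': array([-0.00113591, -0.00059899,  0.00077089,  0.00067209, -0.00028373,
        0.00180767]), 'joint_torque': array([-6.56939355e-04, -5.27651310e+01, -2.78624260e+01, -1.30595317e-04,
        1.32402149e-02,  1.25280735e-05]), 'tcp_pos': array([0.2475433 , 0.54594338, 0.30305238]), 'eef_rot': array([-3.13974485e+00, -2.15260379e-04,  2.71579826e+00]), 'ft_force': array([-0.00522893,  0.06160019,  0.1346845 ]), 'ft_torque': array([-1.96056745e-02, -6.23405744e-02, -5.41718992e-05]), 'gripper_width': 0.08538719996160431}
top {'intrinsics': array([[549.67144476,   0.        , 321.91969395],
       [  0.        , 549.67144476, 235.2736345 ],
       [  0.        ,   0.        ,   1.        ]]), 'k1': 0.009296138848627077, 'R': array([[-0.02549788, -0.99870603, -0.04400131],
       [-0.98417045,  0.03280009, -0.17416278],
       [ 0.17538067,  0.03886401, -0.9837333 ]]), 't': array([0.06615133, 0.56637097, 0.76211274])}
scene {'intrinsics': array([[565.07423276,   0.        , 313.04932882],
       [  0.        , 565.07423276, 238.81946132],
       [  0.        ,   0.        ,   1.        ]]), 'k1': -0.027311120434108386, 'R': array([[ 0.81194567,  0.58345182, -0.0181161 ],
       [ 0.45413784, -0.65087904, -0.60837101],
       [-0.36674656,  0.48573701, -0.79344598]]), 't': array([-0.46638566, -0.160677  ,  1.00203682])}
```

View pics/top.png

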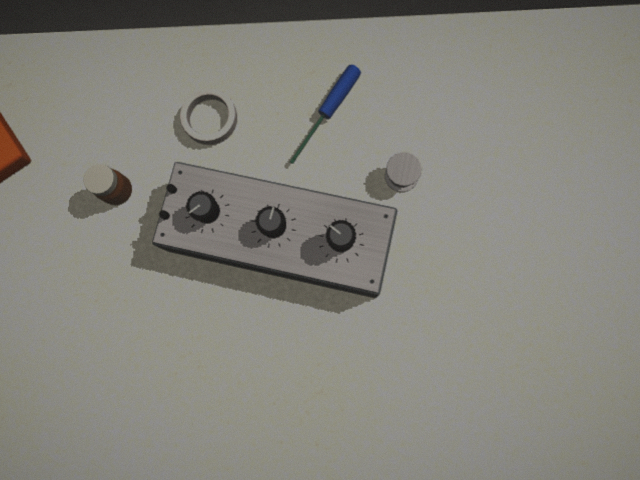

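View pics/scene.png

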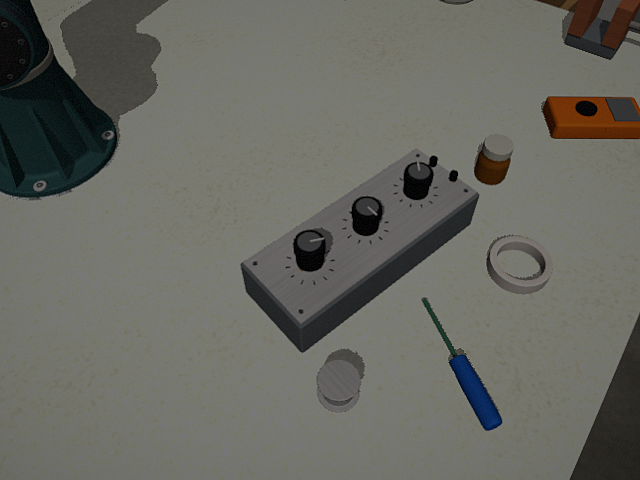

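The top view shows the box with knobs at about (203,207), (271,221) and (341,235), and panel corners at (176,163), (397,209), (379,295) and (154,244). In the scene view the knobs are at (310,250), (367,215) and (418,180). Next I'll enlarge both views and fit the box pose.

```bash
python3 - <<'E'
from h import *
a=cv2.imread("pics/top.png");b=cv2.imread("pics/scene.png")
A=cv2.resize(a[180:270,170:370],None,fx=4,fy=4,interpolation=cv2.INTER_CUBIC)[:300]
B=cv2.resize(b[150:290,270:450],None,fx=4,fy=4,interpolation=cv2.INTER_CUBIC)
A=cv2.resize(a[180:255,170:370],None,fx=4,fy=4,interpolation=cv2.INTER_CUBIC)
cv2.imwrite("pics/c1.png",A);cv2.imwrite("pics/c2.png",B)
m=cams.camera_model("top");n=cams.camera_model("scene")
C=np.array([atz(m,p,.075) for p in[(176,163),(397,209),(379,295),(154,244)]])
D=np.array([atz(n,p,.075) for p in[(418,150),(478,195),(302,324),(241,265)]])
for P in(C,D):print(P.round(3),P.mean(0).round(4),[np.linalg.norm(P[i]-P[i-1]).round(3) for i in range(4)])
c=(C.mean(0)+D.mean(0))/2; y=C[0]+C[3]-C[1]-C[2];y/=np.linalg.norm(y);print(c,y,np.degrees(np.arctan2(y[1],y[0])))
y2=D[0]+D[1]-D[2]-D[3];print(np.degrees(np.arctan2(y2[1],y2[0])))
for k in(-.1,0,.1):
  X=c+k*y
  for z in(.115,.124):
    q=X.copy();q[2]=z;print(k,z,q.round(3),px(m,q).round(1),px(n,q).round(1))
E
```

```text
[[ 0.68   0.263  0.075]
 [ 0.599 -0.061  0.075]
 [ 0.476 -0.029  0.075]
 [ 0.559  0.292  0.075]] [0.5785 0.1163 0.075 ] [np.float64(0.125), np.float64(0.333), np.float64(0.126), np.float64(0.332)]
[[ 0.568  0.291  0.075]
 [ 0.685  0.258  0.075]
 [ 0.601 -0.058  0.075]
 [ 0.483 -0.034  0.075]] [0.5841 0.1144 0.075 ] [np.float64(0.336), np.float64(0.122), np.float64(0.328), np.float64(0.121)]
[0.58127724 0.11535545 0.075     ] [0.24706354 0.96899928 0.        ] 75.69618455368914
75.25886347500699
-0.1 0.115 [0.557 0.018 0.115] [342.9 234.7] [308.5 246.8]
-0.1 0.124 [0.557 0.018 0.124] [342.8 233.5] [308.3 242.5]
0 0.115 [0.581 0.115 0.115] [271.8 219.3] [366.1 207.5]
0 0.124 [0.581 0.115 0.124] [270.9 218. ] [366.5 203.1]
0.1 0.115 [0.606 0.212 0.115] [202.1 204.2] [418.1 172.1]
0.1 0.124 [0.606 0.212 0.124] [200.4 202.7] [419.  167.6]
```

View pics/c1.png

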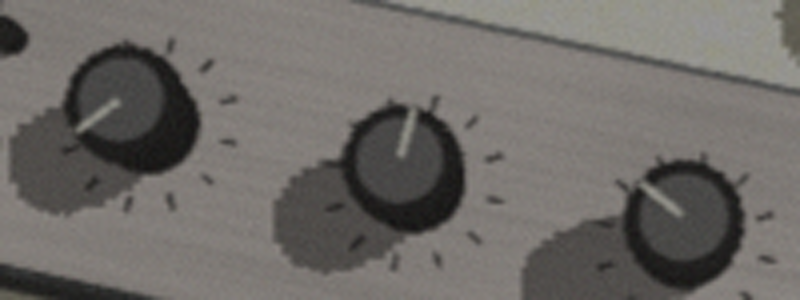

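View pics/c2.png

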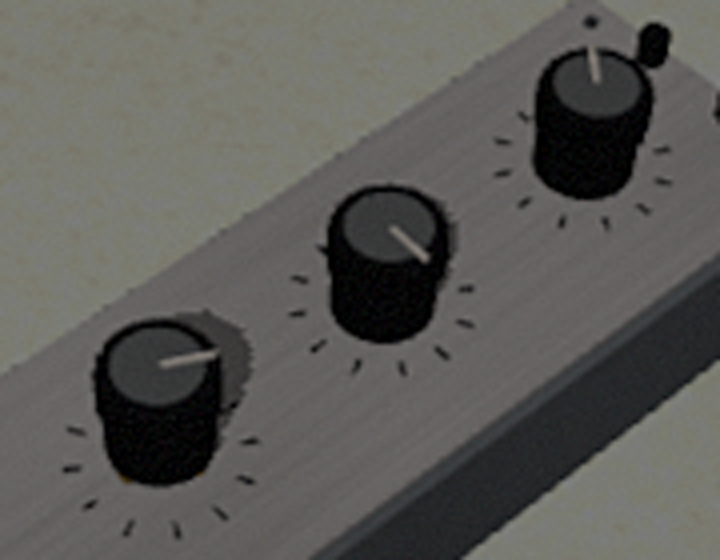

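The proud knob is the one nearest the robot's right, at the box's y = -100. Its top at (309,241) in the scene view matches the 0.124 m height, while the others match 0.115, and a little brass shows beneath it. Next I'll triangulate it and work out the move.

```bash
python3 - <<'E'
from h import *
from scipy.spatial.transform import Rotation as Ro
m=cams.camera_model("top");n=cams.camera_model("scene")
for p,q in[((340.5,232.5),(309.3,241)),((270,220),(367,206.8)),((199.5,204.5),(419.3,170.8))]:
  o,d=ray(m,p);o2,d2=ray(n,q);A=np.c_[d,-d2];s=np.linalg.lstsq(A,o2-o,rcond=None)[0]
  print(((o+s[0]*d+o2+s[1]*d2)/2).round(4),(o+s[0]*d-o2-s[1]*d2).round(4),[atz(m,p,z).round(4) for z in(.115,.124)],[atz(n,q,z).round(4) for z in(.115,.124)])
s=ctrl.state();R=Ro.from_euler('xyz',s['eef_rot'])
print(R.inv().apply(np.array([.556,.018,.26])-s['tcp_pos'])*100)
E
```

```text
[0.5573 0.021  0.1253] [0.001  0.0011 0.0002] [array([0.5597, 0.0216, 0.115 ]), array([0.558 , 0.0215, 0.124 ])] [array([0.552 , 0.0265, 0.115 ]), array([0.5562, 0.0211, 0.124 ])]
[0.5808 0.1181 0.1135] [-0.0002 -0.0002 -0.0001] [array([0.5804, 0.1178, 0.115 ]), array([0.5785, 0.1166, 0.124 ])] [array([0.5816, 0.1171, 0.115 ]), array([0.5853, 0.1103, 0.124 ])]
[0.6059 0.2161 0.1144] [0. 0. 0.] [array([0.6057, 0.2159, 0.115 ]), array([0.6035, 0.2135, 0.124 ])] [array([0.6061, 0.2154, 0.115 ]), array([0.6094, 0.207 , 0.124 ])]
[-49.89845533 -35.33681168   4.36140077]
```

```bash
python3 -m pendant '[-3.5,-2.5,0,0,0,0,-3.5,-2.5,0,0,0,0,-3.5,-2.5,0,0,0,0,-3.5,-2.5,0,0,0,0,-3.5,-2.5,0,0,0,0,-3.5,-2.5,0,0,0,0,-3.5,-2.5,0,0,0,0]' 8.5 40
python3 -m pendant '[-3.5,-2.5,0,0,0,0,-3.5,-2.5,0,0,0,0,-3.5,-2.5,0.5,0,0,0,-3.5,-2.5,1,0,0,0,-3.5,-2.5,1,0,0,0,-3.5,-2.5,1,0,0,0,-3.5,-2.5,1,0,0,0,0,0,0,0,0,0]'
python3 - <<'E'
from h import *
from scipy.spatial.transform import Rotation as Ro
s=ctrl.state();m=cams.camera_model("wrist");w=cams.read_camera("wrist")
cv2.imwrite("pics/w1.png",w);print(s['t'],s['joints'].round(3),s['tcp_pos'],s['eef_rot'],s['ft_force'])
print(px(m,[.5572,.0208,.124]),px(m,[.5809,.1180,.115]),m)
R=Ro.from_euler('xyz',s['eef_rot']);print(R.inv().apply(np.array([.5572,.0208,.168])-s['tcp_pos'])*100)
E
```

```text
t: 0.8
tcp_pos: [0.399, 0.2842, 0.3037]
eef_rot: [-3.141, -0.0, 2.716]
ft_force: [0.1, -0.2, 0.4]
gripper_width: 0.0849
t: 1.6
tcp_pos: [0.5516, 0.021, 0.2574]
eef_rot: [-3.14, 0.001, 2.712]
ft_force: [-0.1, 1.1, -0.4]
gripper_width: 0.0853
1.6 [-0.086  0.338  1.671 -0.002  1.133 -1.226] [0.55161678 0.02099779 0.25744741] [-3.13992089e+00  7.13980395e-04  2.71170406e+00] [-0.13919522  1.05678136 -0.35022938]
[322.01988646 269.2112593 ] [480.38320788 235.39762117] {'intrinsics': array([[359.75940227,   0.        , 318.84966352],
       [  0.        , 359.75940227, 239.73451062],
       [  0.        ,   0.        ,   1.        ]]), 'k1': -0.0033567666565509496, 'R': array([[ 0.41664776,  0.90906607, -0.00187636],
       [ 0.86288822, -0.39483211,  0.31548617],
       [ 0.28605693, -0.13306569, -0.94892832]]), 't': array([-0.24888791, -0.49363259,  0.18165997])}
[-0.5093782   0.2296656   8.94473527]
```

View pics/w1.png

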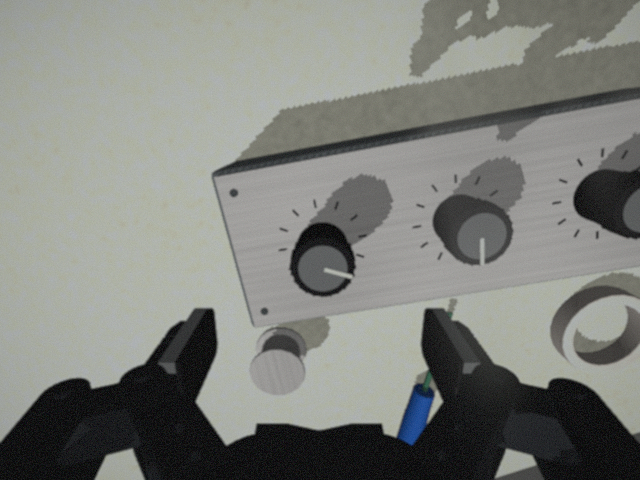

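The wrist view shows the proud knob's top at (323,270), against a prediction of (322,269), so the position holds. I'll descend over it, check the pose, then close.

```bash
python3 -m pendant '[-0.5,0.2,2,0,0,0,0,0,2.5,0,0,0,0,0,2.5,0,0,0,0,0,1.5,0,0,0,0,0,0.6,0,0,0,0,0,0,0,0,0,0,0,0,0,0,0]'
python3 - <<'E'
from h import *
from scipy.spatial.transform import Rotation as Ro
s=ctrl.state();R=Ro.from_euler('xyz',s['eef_rot']);print(R.inv().apply(np.array([.5572,.0208,.166])-s['tcp_pos'])*100)
E
```

```text
t: 2.35
tcp_pos: [0.5551, 0.0255, 0.1687]
eef_rot: [3.141, 0.001, 2.716]
ft_force: [0.5, 0.5, 0.8]
gripper_width: 0.0849
[-0.38360857 -0.34301361  0.26748563]
```

```bash
python3 -m pendant '[-0.4,-0.3,0.3,0,0,0,0,0,0,0,0,0,0,0,0,0,0,0]'
python3 -m pendant '[0,0,0,0,0,0,0,0,0,0,0,0,0,0,0,0,0,0,0,0,0,0,0,0,0,0,0,0,0,0,0,0,0,0,0,0,0,0,0,0,0,0]' 3.0 40
python3 - <<'E'
from h import *
s=ctrl.state();m=cams.camera_model("wrist");w=cams.read_camera("wrist");print(s['ft_force'],s['ft_torque'],s['tcp_pos'])
cv2.imwrite("pics/w2.png",w)
E
```

```text
t: 2.65
tcp_pos: [0.5576, 0.0204, 0.1653]
eef_rot: [3.141, 0.001, 2.715]
ft_force: [0.7, -0.1, 0.8]
gripper_width: 0.0849
t: 3.35
tcp_pos: [0.5573, 0.0206, 0.1651]
eef_rot: [-3.141, 0.0, 2.716]
ft_force: [-1.5, -0.3, 5.3]
gripper_width: 0.0391
[-1.45096493 -0.26730079  5.27469304] [-0.05706138  0.20223006 -0.01252043] [0.55731748 0.02058736 0.1651165 ]
```

View pics/w2.png

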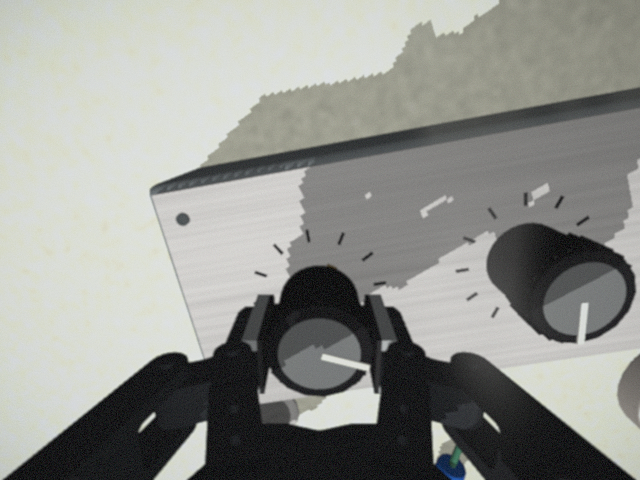

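The knob is held between the pads (39 mm opening), with its top at (320,355). Next I'll press and turn a little to learn the stiffness.

```bash
python3 -m pendant '[0,0,0.1,0,0,0,0,0,0,0,0,4,0,0,0,0,0,4,0,0,0,0,0,0]'
python3 -c "
from h import *
print(ctrl.state()['ft_torque'])"
```

```text
t: 3.8
tcp_pos: [0.5583, 0.0206, 0.165]
eef_rot: [3.141, 0.002, 2.574]
ft_force: [-0.9, 0.7, 10.2]
gripper_width: 0.039
[-0.07179508  0.26716568 -0.02128106]
```

```bash
python3 -m pendant '[0,0,0.1,0,0,4,0,0,0,0,0,4,0,0,0,0,0,0]'
python3 -m pendant '[0,0,0,0,0,4,0,0,0,0,0,4,0,0,0,0,0,0]'
python3 -m pendant '[0,0,0.1,0,0,0,0,0,0,0,0,0]'
```

```text
t: 4.1
tcp_pos: [0.5589, 0.0202, 0.1647]
eef_rot: [3.14, 0.004, 2.435]
ft_force: [-2.2, -1.3, 15.3]
gripper_width: 0.0389
t: 4.4
tcp_pos: [0.559, 0.0196, 0.1646]
eef_rot: [3.14, 0.004, 2.296]
ft_force: [-0.6, -4.1, 13.1]
gripper_width: 0.0389
t: 4.6
tcp_pos: [0.559, 0.0196, 0.1643]
eef_rot: [3.14, 0.004, 2.298]
ft_force: [-2.2, -3.5, 20.5]
gripper_width: 0.0387
```

```bash
python3 -m pendant '[0,0,-0.1,0,0,4,0,0,0,0,0,4,0,0,0,0,0,0]'
python3 -m pendant '[0,0,0,0,0,4,0,0,0,0,0,4,0,0,0,0,0,0]'
python3 -c "
from h import *
print(ctrl.state()['ft_torque'])
cv2.imwrite('pics/w3.png',cams.read_camera('wrist'))"
```

```text
t: 4.9
tcp_pos: [0.558, 0.0201, 0.1634]
eef_rot: [3.141, 0.002, 2.156]
ft_force: [-0.0, 0.5, -1.1]
gripper_width: 0.0388
t: 5.2
tcp_pos: [0.5569, 0.0208, 0.1623]
eef_rot: [-3.141, -0.001, 2.018]
ft_force: [-0.8, 0.6, -1.5]
gripper_width: 0.0391
[-0.0236679   0.00930753  0.0550616 ]
```

View pics/w3.png

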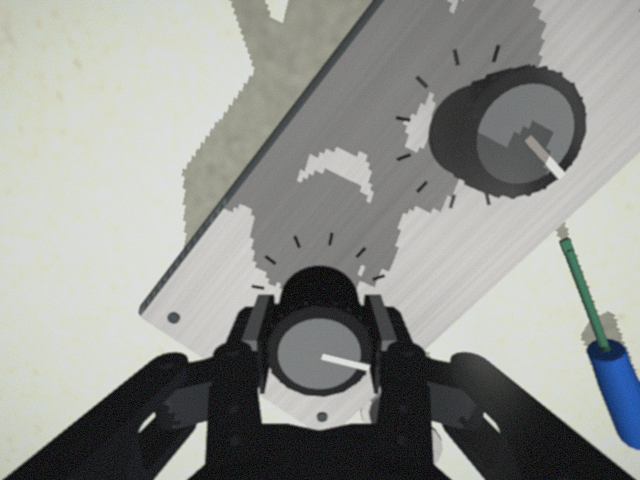

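The resistance vanished at about 28–32°, so the slots are over the keys and the knob hasn't slipped in the grip. Now I'll push down.

```bash
python3 -m pendant '[0,0,0.2,0,0,0,0,0,0.2,0,0,0,0,0,0,0,0,0]'
python3 -m pendant '[0,0,0.15,0,0,0,0,0,0,0,0,0]'
python3 -m pendant '[0,0,0.15,0,0,0,0,0,0,0,0,0]'
```

```text
t: 5.55
tcp_pos: [0.557, 0.0207, 0.1584]
eef_rot: [-3.141, -0.0, 2.018]
ft_force: [0.6, -1.1, -0.9]
gripper_width: 0.0387
t: 5.75
tcp_pos: [0.5572, 0.0206, 0.1572]
eef_rot: [-3.141, -0.0, 2.018]
ft_force: [0.6, 0.7, -0.8]
gripper_width: 0.0391
t: 5.95
tcp_pos: [0.5574, 0.0206, 0.1562]
eef_rot: [3.141, 0.0, 2.018]
ft_force: [-0.6, 0.3, 2.1]
gripper_width: 0.0392
```

```bash
python3 -m pendant '[0,0,0.15,0,0,0,0,0,0,0,0,0,0,0,0,0,0,0]'
python3 -m pendant '[0,0,0.1,0,0,0,0,0,0,0,0,0]'
```

```text
t: 6.25
tcp_pos: [0.5574, 0.0206, 0.1561]
eef_rot: [3.141, 0.001, 2.018]
ft_force: [-5.3, 0.3, 16.7]
gripper_width: 0.0386
t: 6.45
tcp_pos: [0.5574, 0.0206, 0.156]
eef_rot: [3.141, 0.001, 2.018]
ft_force: [-8.1, 0.5, 24.7]
gripper_width: 0.0387
```

It is bottomed: 9 mm below the start, with force rising sharply. Next I'll unload, release and retreat.

```bash
python3 -m pendant '[0,0,-0.2,0,0,0,0,0,0,0,0,0]'
python3 -m pendant '[0,0,0,0,0,0,0,0,0,0,0,0,0,0,0,0,0,0,0,0,0,0,0,0,0,0,0,0,0,0,0,0,0,0,0,0]' 8.5
python3 -m pendant '[0,0,-2,0,0,0,0,0,-3,0,0,0,0,0,-4,0,0,0,-3,0,-4,0,0,0,-4,0,-2,0,0,0,-4,0,0,0,0,0,-4,0,0,0,0,0,0,0,0,0,0,0]'
python3 - <<'E'
from h import *
s=ctrl.state();a=cams.read_camera("top");b=cams.read_camera("scene");print(s['t'],s['tcp_pos'],s['ft_force'])
f=lambda i:cv2.resize(i,None,fx=4,fy=4,interpolation=cv2.INTER_CUBIC)
A=f(a[180:255,170:370]);B=f(b[150:290,270:450])
cv2.imwrite("pics/e1.png",A);cv2.imwrite("pics/e2.png",B)
E
```

```text
t: 6.65
tcp_pos: [0.5577, 0.0206, 0.1561]
eef_rot: [3.14, 0.001, 2.018]
ft_force: [-1.2, 0.3, 11.3]
gripper_width: 0.0391
t: 7.25
tcp_pos: [0.5573, 0.0206, 0.1553]
eef_rot: [-3.141, -0.0, 2.018]
ft_force: [-0.3, 0.4, -0.0]
gripper_width: 0.0852
t: 8.05
tcp_pos: [0.6242, -0.1192, 0.3056]
eef_rot: [3.14, 0.004, 2.014]
ft_force: [-0.1, 0.8, -0.3]
gripper_width: 0.0848
8.05 [ 0.62424565 -0.1192281   0.30564151] [-0.05852743  0.8264008  -0.28532897]
```

View pics/e2.png

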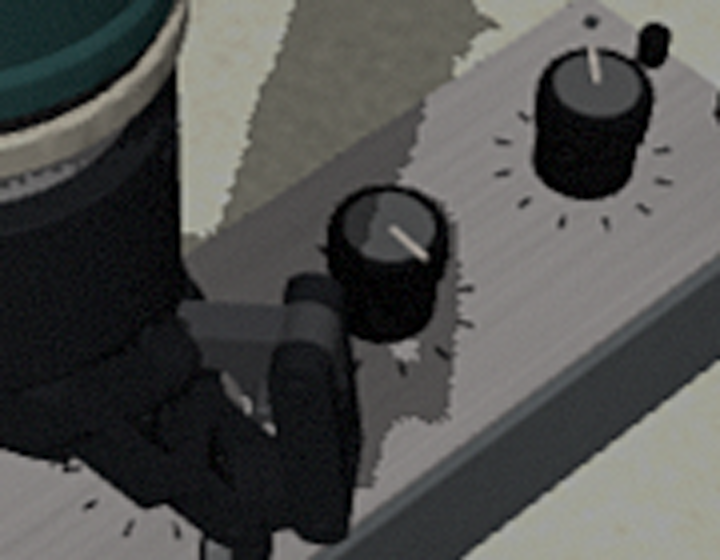

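View pics/e1.png

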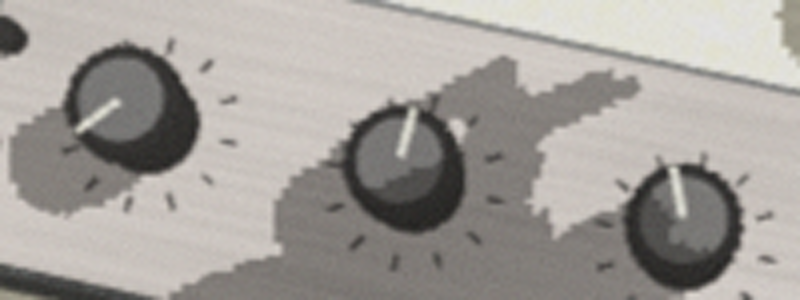

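The top view shows the neighbours' lines unchanged and the treated knob turned to (675,170)-(682,215). The arm blocks the scene view, so I'll clear it for a height check.

```bash
python3 -m pendant '[-4,-1.5,-1,0,0,0,-4,-1.5,-1,0,0,0,-4,-1.5,0,0,0,0,-4,-1.5,0,0,0,0,-4,-1.5,0,0,0,0,-4,-1.5,0,0,0,0,0,0,0,0,0,0,0,0,0,0,0,0]'
python3 - <<'E'
from h import *
a=cams.read_camera("top");b=cams.read_camera("scene")
f=lambda i:cv2.resize(i,None,fx=4,fy=4,interpolation=cv2.INTER_CUBIC)
cv2.imwrite("pics/g2.png",f(b[150:290,270:450]));n=cams.camera_model("scene")
for z in(.115,.124):print((px(n,[.5574,.0207,z])-[270,150])*4)
E
```

```text
t: 8.95
tcp_pos: [0.6443, -0.3693, 0.3246]
eef_rot: [-3.141, -0.002, 2.017]
ft_force: [0.3, 0.6, -0.5]
gripper_width: 0.0848
[160.16728118 383.7469239 ]
[159.52653735 366.58514468]
```

View pics/g2.png

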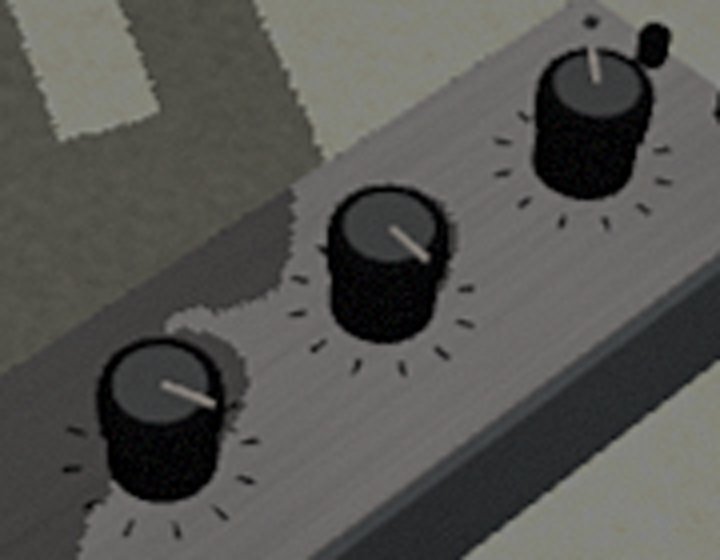

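The knob's top is now at (161,382), matching the home prediction of (160,384); proud would be 367. The neighbours are unchanged, so I'll hand in.

```bash
python3 -c "
from h import *
print(ctrl.close_job())"
```

```text
the job is handed in; nothing more can be done
None
```

The proud knob, the one at the box's y = -100 mm, is now fully home, and I have handed the job in at about 9 s of robot time.

I gripped it and turned it clockwise about 40° while pressing. The resistance vanished at about 28–32°. I then pushed it straight down until it bottomed, let go and moved the arm clear.

**Height:** The gripper went down 9 mm and then met a firm stop at about 25 N. In the last scene picture the knob's top is within 2 px of where a home knob should be, in a 4x enlarged crop. A proud knob would be about 15 px off.

**Other two knobs:** Their white lines look the same as at the start: both in the scene view, and also in a top view taken just before the final retreat.

**Failed or disagreeing checks:** None. The first scene check after release was blocked by the arm, so I moved the arm away and repeated it.

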